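Set the day number on a hand stamp and stamp the egg box

TASK

Roll the three thumbwheels of the hand stamp so that it reads 274, today's pack day, then stamp that number on the egg box: stand the stamp square on the middle of the closed lid, its wide way along the lid's long way, and push its handle fully down without crushing the box. Print nothing on the box but 274, and afterwards leave the stamp standing upright on the worktop, clear of the box and still reading 274. Leave the egg box where it is, and do not knock the mug, the bowl or the lemon about.

Things in the scene. Friction and masses are not known exactly. Their poses are not given: they have to be found in the camera images.
- stamp: Hand stamp, 0.56 kg: petrol-blue frame 68 mm wide (y), 50 deep (x), 95 high (z), black handle above, 143 mm high in all. Origin: centre of the foot, the open printing end. z: foot to handle; x: wheel face to flat back; y: across the width. Starts lying on its flat back, wheels up, handle to the robot's left. Hold the frame by its plain, parallel side cheeks, 68 mm across y.
- hundreds_reading (a point): Reading point of the hundreds wheel (at stamp y = +20 mm): the foremost point of its rim, 33 mm in front of the frame's middle, 45 mm from the foot, level with the red index marks; the numeral here counts. It is the top of the wheel, 58 mm over the worktop, while the stamp lies on its back. From the front, handle up, the order is hundreds, tens, units left to right.
- tens_reading (a point): Reading point of the tens wheel, in the middle (stamp y = 0). Each wheel is white, 52 mm in diameter and 13 mm wide, with black numerals 0 to 9 round its rim, 36 degrees or 16.3 mm of rim apart, and light grey ridges half-way between them. It protrudes 8 mm from the frame's front; neighbours are 20 mm apart between centres, with a 7 mm gap.
- units_reading (a point): Reading point of the units wheel (at stamp y = -20 mm), otherwise like the others. All three wheels click: a sprung ball holds each at every numeral and takes about 1 N along the rim to pass to the next; let go in between, a wheel snaps to the nearer numeral, but very near half-way it can stick.
- wheel_hundreds (a joint): The hundreds wheel. Value = numeral at the reading point times 0.6283 rad (1.257 shows 2), plus or minus whole turns: it turns endlessly. The value grows as the wheel's front is rolled towards the stamp's handle.
- wheel_tens (a joint): The tens wheel. Value = numeral at the reading point times 0.6283 rad (4.398 shows 7), plus or minus whole turns: it turns endlessly. The value grows as the wheel's front is rolled towards the stamp's handle.
- wheel_units (a joint): The units wheel. Value = numeral at the reading point times 0.6283 rad (2.513 shows 4), plus or minus whole turns: it turns endlessly. The value grows as the wheel's front is rolled towards the stamp's handle.
- cap (a joint): Travel of the stamp's black handle into the frame: 0 up, 0.008 m fully pressed; its spring takes 5 N to start and 16 N at the bottom. The handle is 88 mm wide (stamp y), 38 mm thick (stamp x), and lies 103 to 143 mm above the foot when up (lowest 10 mm: 78 by 34). Being so wide it can be pinched only front to back; the stamp can be carried by it.
- stamp_foot (a point): Centre of the stamp's foot, the same point and axes as stamp.
- cap_top (a point): Centre of the handle's top face, 143 mm above the foot with the handle up. Axes as stamp.
- egg_box: Closed egg box of grey-brown pulp for six eggs, with a printed lid, 106 mm (x) by 156 mm (y, its long side) by 72 mm high, about 0.45 kg, standing loose on the worktop to the right of the stamp (not the one at the far end of the worktop). Origin: centre of its underside.
- lid_top (a point): Centre of the egg box's flat lid top, 71 mm above its underside; the flat is about 75 by 110 mm. Axes as egg_box.
- mug: White mug, 83 mm across, 94 mm high, handle on one side, behind the work. Leave it alone. Origin: centre of its underside.
- bowl: Small white bowl, 101 mm across, 46 mm high, behind the work. Leave it alone. Origin: centre of its underside.
- lemon: Yellow lemon, about 76 mm long and 56 mm high, behind the work. Leave it alone. Origin: its underside.

How it is judged:
By the outcome, as a careful person would: the job done as asked, in the order asked, and still so for the second after the job is handed in, with the robot touching nothing.
It also fails if it takes over 72 s, if anything falls off the work surface, if the arm or the gripper's body presses on something with over 40 N, if the wrist force passes 120 N, or if a joint passes its speed limit or range.

ROBOT

A 6-joint arm with a two-finger parallel gripper is mounted at the origin on a cart in front of the work surface, level with it; the furniture and walls round the work are solid. World frame = base frame: x ahead of the robot, y to its left, z up, the work surface at z = 0. Lengths are in m, angles in rad, forces in N, time in s.
With the tool pointing down it reaches from about 0.275 to 0.85 m from the base axis. Payload 19 kg.
Tool frame: the origin (TCP) lies on the centre line of the jaws, within the pads' length; the fingertips stand 8 mm ahead of it and the grasp point (between the pads) lies 11 mm behind it (tip_extent is the distance from the TCP to the fingertips, in m); z points along the fingers, y is the line along which they close (so a half turn about z gives the same grasp; the last joint's range is limited). The gripper opens to 85 mm and grips with 20 to 120 N. Pads are 22 mm wide; open, the fingers measure 114 mm over their backs; the gripper's body (76 mm by 85 mm) begins 54 mm behind the grasp point. The pads swing forward as they close: fully open they stand 13 mm farther back than shut.
Start: joints at [-1.272, 0.15, 1.437, -0, 1.554, -0.134], TCP at [0.241, -0.522, 0.239] pointing down, gripper open.
Joint ranges: [-2.8, 2.8], [-0.68, 2.1], [0.12, 2.68], [-1.39, 4.53], [0.16, 2.79], [-2.81, 2.81]. Speed limits (rad/s): [1.89, 1.89, 2.22, 3.01, 3.01, 3.01].

INTERFACE

Orientations are given as a unit quaternion [x, y, z, w].
In Python, from rig import read_state, grab_frame, sign_off, tip_extent gives the robot as it stands.
- The arm moves only by the shell command python3 -m pendant 'ROWS'. ROWS is JSON, a list of rows, each a list of 7 numbers: the closure, from -1 (fully open) to 1 (shut), then the shift along the tool's x, y, z normalised to -1 to 1, where 1 is 150 mm, then the turn, a rotation vector about the tool's x, y, z normalised to -1 to 1, where 1 is pi/2 rad. A call has 1 to 12 rows; each row shifts and turns the commanded pose from where the row before left it, along the tool's axes as they then stand; what a row does not reach is not made up. A row lasts 1/10 s, in which the tool goes at most 50 mm and 8.59 degrees, less where a joint would pass 70% of its speed; a pose out of reach is approached as far as the arm can. A call with a number of a shift or a turn outside -1 to 1 is refused whole. A call with a gripper value outside its range is refused whole. The fingers move at their own pace and stop on an object; the grip force is fixed at half the most. Time passes only in rows, so rows that do not move let the fingers close. It gives the time, the measured TCP pose, the force, the opening and the grip force at its end, in the units of the state.
- read_state(): the state, without advancing time (a new reading comes with each control period).
- grab_frame(name): name is "side" or "top" or "wrist"; returns a dict with "pixels" (400x640x3 uint8, red, green, blue), "fx", "fy", "cx", "cy" (pixels), "R" (3x3) and "t" (3): a world point X has camera coordinates R X + t; the wrist camera has in their place "hand_eye" (4x4, takes a point from camera to tool coordinates, whose origin is the TCP and whose axes are the flange's). Camera axes: x right, y down, z forward; pixel columns grow to the right and rows downward; lengths in m; the calibration is good to about 2 mm. A picture is of the moment at which its call begins: read the wrist's pose just before it. There is no depth.
- sign_off(): hands the job in; it is judged then, once.
The state is a dict: "t": time; "joint_positions": joint angles; "joint_velocities": joint speeds; "tau": joint torques, N m; "tool_pos": TCP position; "tcp_rot": TCP orientation; "force": force on the tool from outside, world axes, zero at the start; "moment": the same for the moment, N m; "width": finger opening in m; "gripper_force": force on a finger pad.
Only numpy, scipy, OpenCV 4.12 (cv2) and the standard library are available. Lean on these libraries where they do the work, as an engineer would, in place of code of your own. Each camera call takes 0.05 s, during which the arm holds its last target. There are 200 camera calls.

## Working session

There is one attempt and no reset: what is moved stays moved. The work goes in short steps, Python scripts to look and compute and a shell command to move; the robot and the scene stay as the last step left them, time stands still between calls to the robot, and variables do not carry over. Pictures are saved under pics/ and viewed, at most 10 in all, crops included, and the job is handed in when it is done.

```bash
ls; mkdir -p pics
cat > h.py <<'E'
import numpy as np, cv2
from scipy.spatial.transform import Rotation as Ro
from rig import *
def save(n,f,crop=None,scale=1):
    p=f["pixels"][:,:,::-1]
    if crop: p=p[crop[1]:crop[3],crop[0]:crop[2]]
    cv2.imwrite(n,cv2.resize(p,None,fx=scale,fy=scale,interpolation=cv2.INTER_CUBIC))
def cam(f,st=None):
    "return R,t world->cam"
    if "R" in f: return np.array(f["R"]),np.array(f["t"])
    T=np.eye(4);T[:3,:3]=Ro.from_quat(st["tcp_rot"]).as_matrix();T[:3,3]=st["tool_pos"]
    M=np.linalg.inv(T@np.array(f["hand_eye"]));return M[:3,:3],M[:3,3]
def unproj(f,uv,z,st=None):
    R,t=cam(f,st);c=-R.T@t
    d=R.T@np.array([(uv[0]-f["cx"])/f["fx"],(uv[1]-f["cy"])/f["fy"],1]);return c+d*(z-c[2])/d[2]
def proj(f,X,st=None):
    R,t=cam(f,st);q=R@np.array(X)+t;return np.array([f["fx"]*q[0]/q[2]+f["cx"],f["fy"]*q[1]/q[2]+f["cy"]])
E
python3 - <<'E'
from h import *
st=read_state();print({k:np.round(v,3) for k,v in st.items()},tip_extent)
a=grab_frame("top");b=grab_frame("side")
save("pics/top.png",a);save("pics/side.png",b)
for f in(a,b):print(f["fx"],f["cx"],f["cy"],np.round(f["R"],3).tolist(),np.round(f["t"],3))
w=grab_frame("wrist");print(w["fx"],np.round(w["hand_eye"],3).tolist())
E
```

```text
pics
{'t': np.float64(0.0), 'joint_positions': array([-1.272,  0.151,  1.438,  0.   ,  1.554, -0.134]), 'joint_velocities': array([ 0.001, -0.001, -0.001,  0.001, -0.001, -0.001]), 'tau': array([-1.0000e-03, -7.1304e+01, -5.7088e+01, -0.0000e+00,  9.0000e-03,
       -0.0000e+00]), 'tool_pos': array([ 0.241, -0.522,  0.239]), 'tcp_rot': array([ 0.977,  0.215, -0.   , -0.001]), 'force': array([-0.413, -0.634,  0.054]), 'moment': array([ 0.009, -0.008,  0.055]), 'gripper_force': np.float64(0.0), 'width': np.float64(0.085)} 0.008
515.3872785502497 312.4896972081471 192.09360754767908 [[-0.025, -1.0, -0.018], [-0.995, 0.027, -0.094], [0.095, 0.015, -0.995]] [0.059 0.621 1.212]
396.38209658295415 315.31223039952965 192.8394655729336 [[-0.947, -0.32, 0.009], [-0.214, 0.614, -0.759], [0.238, -0.721, -0.651]] [0.6   0.187 0.969]
326.20747926436377 [[0.0, -0.956, -0.293, 0.074], [1.0, 0.0, 0.001, 0.0], [-0.001, -0.293, 0.956, -0.135], [0.0, 0.0, 0.0, 1.0]]
```

View pics/top.png

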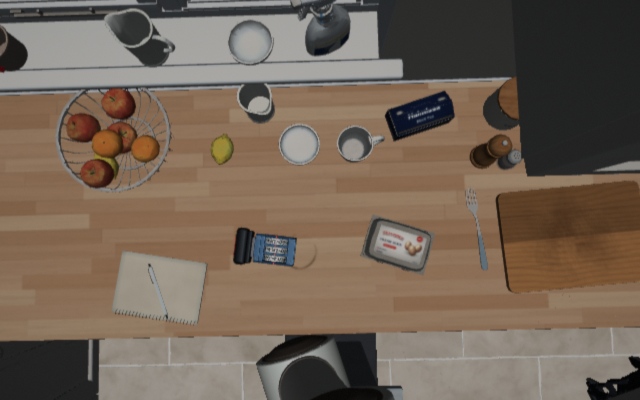

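View pics/side.png

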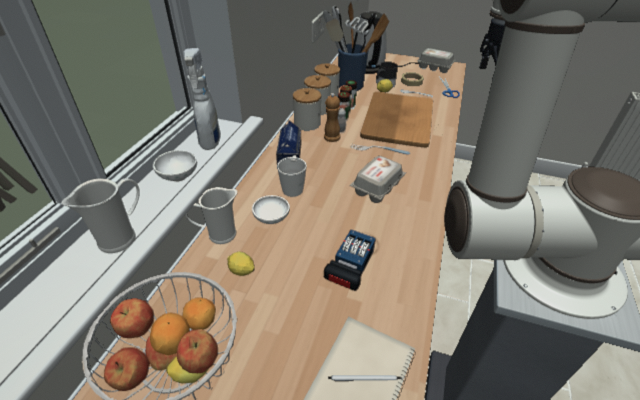

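The top view shows the stamp lying at about (235–297, 228–268) with its handle to the left. The egg box is at (362–432, 215–273), and the bowl, mug and lemon are behind. The side view agrees. I'll measure the outlines next.

Run:
```python
from h import *
f=grab_frame("top");save("pics/crop.png",f,(225,205,440,280),3.6)
p=f["pixels"];hsv=cv2.cvtColor(p,cv2.COLOR_RGB2HSV)
def rect(m,x0,y0,x1,y1,z,n):
    q=np.zeros(m.shape,np.uint8);q[y0:y1,x0:x1]=m[y0:y1,x0:x1]
    q=cv2.morphologyEx(q,cv2.MORPH_CLOSE,np.ones((5,5)))
    c=max(cv2.findContours(q,0,1)[0],key=cv2.contourArea)
    b=cv2.boxPoints(cv2.minAreaRect(c));print(n,b.round(1).tolist())
    P=np.array([unproj(f,u,z)[:2] for u in b]);print(P.round(4).tolist(),'c',P.mean(0).round(4),'ang',[round(float(np.degrees(np.arctan2(*(P[(i+1)%4]-P[i])[::-1]))),1) for i in range(4)],[round(float(np.linalg.norm(P[(i+1)%4]-P[i])),4) for i in range(4)])
H,S,V=[hsv[:,:,i].astype(int) for i in range(3)]
blue=((H>90)&(H<120)&(S>90)&(V>40)).astype(np.uint8)
rect(blue,225,215,330,285,.05,'frame')
blk=((V<60)).astype(np.uint8)
rect(blk,225,215,258,285,.04,'handle')
grey=((S<75)&(V>40)).astype(np.uint8)
rect(grey,350,200,450,290,.04,'box')
lab=((S<40)&(V>170)).astype(np.uint8)
rect(lab,350,200,450,290,.071,'label')
```

```text
frame [[252.3000030517578, 260.8999938964844], [255.39999389648438, 233.39999389648438], [295.79998779296875, 237.89999389648438], [292.70001220703125, 265.3999938964844]]
[[0.4616, 0.1872], [0.5258, 0.1791], [0.5129, 0.084], [0.4488, 0.0926]] c [0.4873 0.1357] ang [-7.2, -97.8, 172.4, 82.3] [0.0648, 0.0959, 0.0646, 0.0955]
handle [[232.60000610351562, 262.6000061035156], [237.0, 226.89999389648438], [254.5, 229.10000610351562], [250.0, 264.79998779296875]]
[[0.4585, 0.2356], [0.5426, 0.224], [0.5363, 0.1824], [0.4524, 0.1942]] c [0.4975 0.209 ] ang [-7.8, -98.6, 172.0, 81.6] [0.0848, 0.0421, 0.0847, 0.0418]
box [[359.20001220703125, 255.89999389648438], [372.20001220703125, 213.5], [435.70001220703125, 233.10000610351562], [422.6000061035156, 275.3999938964844]]
[[0.4668, -0.0641], [0.5659, -0.0985], [0.5159, -0.2464], [0.4176, -0.2112]] c [ 0.4916 -0.155 ] ang [-19.1, -108.7, 160.3, 71.5] [0.1049, 0.1562, 0.1043, 0.1551]
label [[383.5, 236.39999389648438], [400.6000061035156, 222.0], [418.29998779296875, 242.89999389648438], [401.20001220703125, 257.3999938964844]]
[[0.5109, -0.1194], [0.5432, -0.1601], [0.494, -0.1987], [0.462, -0.1582]] c [ 0.5025 -0.1591] ang [-51.6, -141.8, 128.3, 38.4] [0.0519, 0.0625, 0.0516, 0.0624]
```

View pics/crop.png

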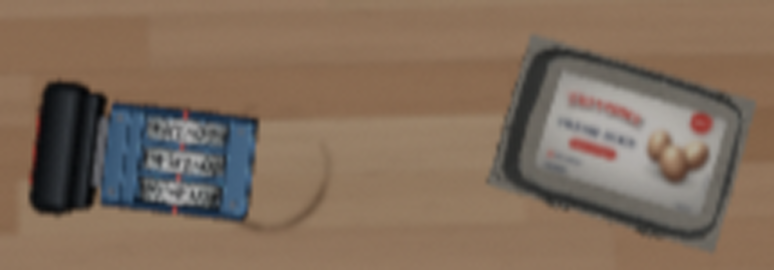

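The crop shows three wheels with red index marks at the crop's x≈180, the hundreds wheel at the bottom (nearest the robot). The egg box label is centred near (625,145). Next I'll move the wrist camera over the wheels.

```bash
python3 -m pendant '[[1,0,0,0,0,0,0.091],[1,0,0,0,0,0,0.091],[1,0,0,0,0,0,0.091],[1,0,0,0,0,0,0.091],[1,0.068,-0.303,0.04,0,0,0],[1,0.068,-0.303,0.04,0,0,0],[1,0.068,-0.303,0.04,0,0,0],[1,0.068,-0.303,0.04,0,0,0],[1,0.068,-0.303,0.04,0,0,0],[1,0.068,-0.303,0.04,0,0,0],[1,0.068,-0.303,0.04,0,0,0]]'
python3 -m pendant '[[1,0.068,-0.303,0.04,0,0,0],[1,0.068,-0.303,0.04,0,0,0],[1,0.068,-0.303,0.04,0,0,0],[1,0.068,-0.303,0.04,0,0,0],[1,0.068,-0.303,0.04,0,0,0],[1,0.068,-0.303,0.04,0,0,0],[1,0.068,-0.303,0.04,0,0,0],[1,0.068,-0.303,0.04,0,0,0],[1,0,0,0,0,0,0]]'
python3 - <<'E'
from h import *
st=read_state();f=grab_frame("wrist");save("pics/w1.png",f,None,1.25)
R=Ro.from_quat(st["tcp_rot"]).as_matrix();print(R.round(3).tolist(),st["tool_pos"],st["joint_positions"],st["width"],st["force"])
print([proj(f,[.487,.133,.058],st).round(1)])
E
```

```text
t: 1.3
tool_pos: [0.356, -0.215, 0.1971]
tcp_rot: [0.998, -0.07, 0.0, 0.0]
force: [0.7, -0.7, 0.7]
width: 0.0002
gripper_force: 0.0
t: 2.2
tool_pos: [0.4875, 0.1363, 0.1482]
tcp_rot: [0.998, -0.067, -0.001, -0.0]
force: [-0.9, -1.1, -0.1]
width: 0.0002
gripper_force: 0.0
[[0.991, -0.134, -0.001], [-0.134, -0.991, 0.001], [-0.001, -0.001, -1.0]] [0.48753275 0.13625267 0.14817122] [1.19489121e-01 5.76873114e-02 1.72662860e+00 1.18659757e-03
 1.35849280e+00 1.82493882e+00] 0.00016780604999513653 [-0.86035331 -1.1188548  -0.10802747]
[array([318.3, 203.7])]
```

View pics/w1.png

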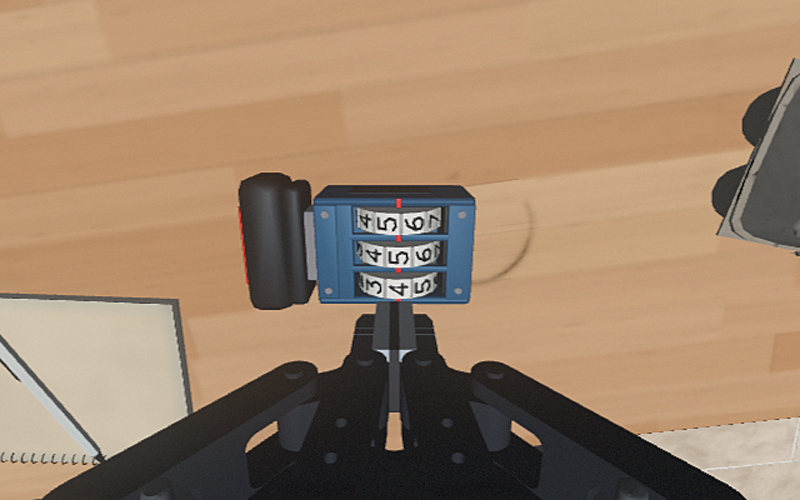

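The wrist view reads hundreds 4 and tens 5. The units wheel sits half-way between 5 and 6, with its ridge at the index column x≈399. So hundreds needs −2, tens +2 and units about −1.5. I'll start with tens, first finding the contact height.

```bash
python3 -m pendant '[[1,0,0.079,0.26,0,0,0],[1,0,0,0.26,0,0,0],[1,0,0,0,0,0,0]]'
python3 -m pendant '[[1,0,0,0.014,0,0,0],[1,0,0,0,0,0,0]]'
python3 -m pendant '[[1,0,0,0.01,0,0,0],[1,0,0,0,0,0,0]]'
```

```text
t: 2.55
tool_pos: [0.4828, 0.1191, 0.0675]
tcp_rot: [0.998, -0.07, -0.003, 0.001]
force: [-0.1, -0.4, 0.4]
width: -0.0001
gripper_force: 0.0
t: 2.75
tool_pos: [0.4864, 0.1201, 0.0711]
tcp_rot: [0.998, -0.07, 0.001, -0.0]
force: [-0.4, 0.4, 1.1]
width: -0.0
gripper_force: 0.0
t: 2.95
tool_pos: [0.4859, 0.1203, 0.0687]
tcp_rot: [0.998, -0.069, 0.001, -0.0]
force: [-0.7, -0.3, 0.7]
width: -0.0001
gripper_force: 0.0
```

```bash
python3 -m pendant '[[1,0,-0.03,0.01,0,0,0],[1,0,0,0,0,0,0]]'
python3 -m pendant '[[1,0,0,0.01,0,0,0],[1,0,0,0,0,0,0]]'
python3 -m pendant '[[1,0,0,0.01,0,0,0],[1,0,0,0,0,0,0]]'
```

```text
t: 3.15
tool_pos: [0.4862, 0.1253, 0.0664]
tcp_rot: [0.998, -0.069, 0.0, -0.0]
force: [-0.4, 0.4, -0.2]
width: -0.0001
gripper_force: 0.0
t: 3.35
tool_pos: [0.4864, 0.1249, 0.0654]
tcp_rot: [0.998, -0.069, 0.0, -0.0]
force: [-4.2, -0.4, 11.8]
width: -0.0001
gripper_force: 5.9
t: 3.55
tool_pos: [0.4866, 0.1249, 0.0649]
tcp_rot: [0.998, -0.069, 0.001, -0.0]
force: [-9.6, -1.9, 28.6]
width: -0.0001
gripper_force: 14.2
```

```bash
python3 -m pendant '[[1,0,0,-0.01,0,0,0],[1,0,0,0,0,0,0]]'
python3 -m pendant '[[1,0,-0.02,0,0,0,0],[1,0,-0.02,0,0,0,0],[1,0,-0.02,0,0,0,0]]'
python3 -m pendant '[[1,0,-0.02,0,0,0,0],[1,0,-0.02,0,0,0,0],[1,0,0,0,0,0,0]]'
python3 - <<'E'
from h import *
st=read_state();f=grab_frame("wrist");save("pics/w2.png",f,(160,60,480,300),2.4)
E
```

```text
t: 3.75
tool_pos: [0.4863, 0.1249, 0.0654]
tcp_rot: [0.998, -0.069, 0.0, -0.0]
force: [-1.8, -0.2, 11.1]
width: -0.0004
gripper_force: 5.5
t: 4.05
tool_pos: [0.4877, 0.1339, 0.0658]
tcp_rot: [0.998, -0.069, 0.001, -0.0]
force: [-4.8, 1.0, 17.3]
width: 0.0001
gripper_force: 8.1
t: 4.35
tool_pos: [0.4886, 0.1402, 0.0656]
tcp_rot: [0.998, -0.069, 0.001, -0.0]
force: [-2.2, 2.6, 14.0]
width: 0.0001
gripper_force: 7.0
```

View pics/w2.png

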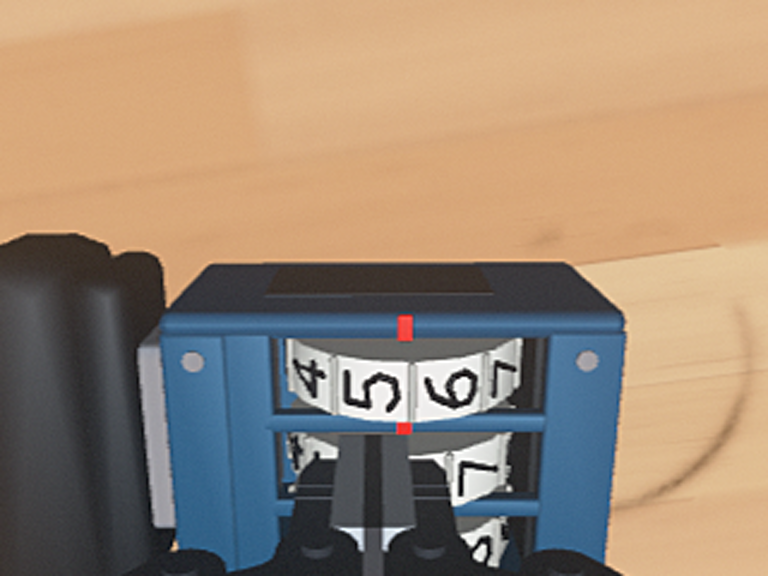

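The tens wheel has turned one numeral: 6 is now under the fingers and 7 is at (478,478) in the crop. The units wheel is clearly stuck with its ridge at the index, and the stamp has not moved. I'll repeat the stroke.

```bash
python3 -m pendant '[[1,0,0,-0.04,0,0,0],[1,0,0.107,0,0,0,0],[1,0,0,0,0,0,0],[1,0,0,0.04,0,0,0],[1,0,0,0,0,0,0]]'
python3 -m pendant '[[1,0,-0.021,0,0,0,0],[1,0,-0.021,0,0,0,0],[1,0,-0.021,0,0,0,0],[1,0,-0.021,0,0,0,0],[1,0,-0.021,0,0,0,0],[1,0,0,0,0,0,0]]'
python3 -m pendant '[[1,0,0,-0.04,0,0,0],[1,0,0,0,0,0,0]]'
python3 - <<'E'
from h import *
st=read_state();f=grab_frame("wrist");save("pics/w3.png",f,(200,140,440,300),2.4)
E
```

```text
t: 4.9
tool_pos: [0.4866, 0.1238, 0.0651]
tcp_rot: [0.998, -0.069, 0.001, 0.0]
force: [-3.5, -1.4, 14.7]
width: 0.0003
gripper_force: 7.1
t: 5.5
tool_pos: [0.4889, 0.1403, 0.0655]
tcp_rot: [0.998, -0.069, 0.001, -0.0]
force: [-1.8, 0.9, 18.4]
width: -0.0001
gripper_force: 8.8
t: 5.7
tool_pos: [0.4883, 0.1397, 0.0709]
tcp_rot: [0.998, -0.069, 0.0, -0.0]
force: [-0.8, 0.6, 0.0]
width: -0.0001
gripper_force: 0.0
```

```bash
python3 -m pendant '[[1,-0.137,-0.004,0,0,0,0],[1,0,0,0,0,0,0],[1,0,0,0.04,0,0,0],[1,0,0,0,0,0,0]]'
python3 -m pendant '[[1,0,0.021,0,0,0,0],[1,0,0.021,0,0,0,0],[1,0,0.021,0,0,0,0],[1,0,0.021,0,0,0,0],[1,0,0.021,0,0,0,0],[1,0,0,0,0,0,0]]'
python3 -m pendant '[[1,0,0,-0.04,0,0,0],[1,0,-0.107,0,0,0,0],[1,0,0,0,0,0,0],[1,0,0,0.04,0,0,0],[1,0,0,0,0,0,0]]'
python3 -m pendant '[[1,0,0.021,0,0,0,0],[1,0,0.021,0,0,0,0],[1,0,0.021,0,0,0,0],[1,0,0.021,0,0,0,0],[1,0,0.021,0,0,0,0],[1,0,0,0,0,0,0]]'
python3 -m pendant '[[1,0,0,-0.04,0,0,0],[1,0,0,0,0,0,0]]'
```

```text
t: 6.15
tool_pos: [0.4685, 0.1431, 0.0654]
tcp_rot: [0.998, -0.069, 0.0, -0.0]
force: [-8.7, 1.7, 22.1]
width: -0.0003
gripper_force: 10.8
t: 6.75
tool_pos: [0.4664, 0.1268, 0.0651]
tcp_rot: [0.998, -0.07, 0.0, -0.0]
force: [-5.9, -1.2, 16.6]
width: 0.0
gripper_force: 8.4
t: 7.25
tool_pos: [0.4687, 0.1432, 0.0655]
tcp_rot: [0.998, -0.069, 0.001, -0.0]
force: [-4.3, 1.7, 21.1]
width: -0.0
gripper_force: 10.1
t: 7.85
tool_pos: [0.4664, 0.1267, 0.0652]
tcp_rot: [0.998, -0.07, 0.001, 0.0]
force: [-1.6, -2.4, 14.9]
width: -0.0001
gripper_force: 7.4
t: 8.05
tool_pos: [0.4659, 0.1271, 0.0709]
tcp_rot: [0.998, -0.07, 0.0, -0.0]
force: [0.8, 0.3, -0.3]
width: -0.0001
gripper_force: 0.0
```

```bash
python3 -m pendant '[[1,0.269,-0.096,0,0,0,0],[1,0,0,0,0,0,0],[1,0,0,0,0,0,0],[1,0,0,0.04,0,0,0],[1,0,0,0,0,0,0]]'
python3 -m pendant '[[1,0,0.017,0,0,0,0],[1,0,0.017,0,0,0,0],[1,0,0.017,0,0,0,0],[1,0,0.017,0,0,0,0],[1,0,0,0,0,0,0]]'
python3 -m pendant '[[1,0,0,-0.04,0,0,0],[1,0,-0.08,0,0,0,0],[1,0,0,0,0,0,0],[1,0,0,0.04,0,0,0],[1,0,0,0,0,0,0]]'
python3 -m pendant '[[1,0,0.021,0,0,0,0],[1,0,0.021,0,0,0,0],[1,0,0.021,0,0,0,0],[1,0,0.021,0,0,0,0],[1,0,0.021,0,0,0,0],[1,0,0,0,0,0,0]]'
python3 -m pendant '[[1,0,0,-0.1,0,0,0],[-1,-0.13,0,-0.25,0,0,0],[-1,0,0,-0.05,0,0,0],[-1,0,0,0,0,0,0]]'
python3 - <<'E'
from h import *
st=read_state();f=grab_frame("wrist");save("pics/w4.png",f,(160,100,480,300),2.4)
import pickle;pickle.dump((st,f),open("w4.pkl","wb"))
print(st["tool_pos"],proj(f,[.487,.1325,.058],st))
E
```

```text
t: 8.55
tool_pos: [0.5078, 0.1363, 0.0657]
tcp_rot: [0.998, -0.069, 0.001, -0.0]
force: [-5.1, 1.0, 14.2]
width: 0.0003
gripper_force: 7.3
t: 9.05
tool_pos: [0.5062, 0.1259, 0.0657]
tcp_rot: [0.998, -0.069, 0.001, -0.0]
force: [-1.3, 0.3, 15.3]
width: -0.0002
gripper_force: 7.7
t: 9.55
tool_pos: [0.5084, 0.1384, 0.0654]
tcp_rot: [0.998, -0.069, 0.001, -0.0]
force: [-5.4, 2.3, 19.0]
width: -0.0003
gripper_force: 9.4
t: 10.15
tool_pos: [0.506, 0.1219, 0.0652]
tcp_rot: [0.998, -0.069, 0.001, 0.0]
force: [-3.3, -3.3, 16.2]
width: -0.0006
gripper_force: 8.6
t: 10.55
tool_pos: [0.4867, 0.1251, 0.1255]
tcp_rot: [0.998, -0.069, 0.001, -0.0]
force: [0.2, -0.1, -0.2]
width: 0.0434
gripper_force: 0.0
[0.48674615 0.12510498 0.12546595] [302.52719511 215.88408078]
```

View pics/w4.png

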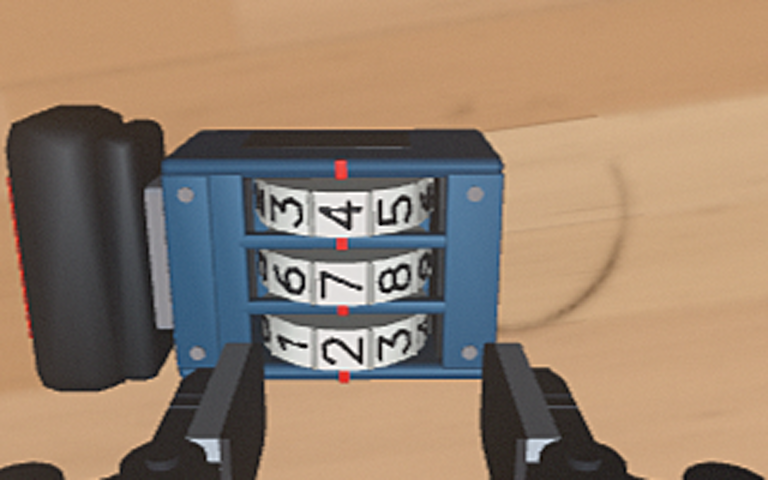

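The crop shows all three wheels reading 2-7-4, with each numeral centred on the red index column (x≈342). Next I'll turn the gripper to grip the cheeks, pre-tilted 30° so the wrist stays high once the stamp is stood up.

```bash
python3 -m pendant '[[-1,0,0,0,0,0,-0.092],[-1,0,0,0,0,0,-0.092],[-1,0,0,0,0,0,-0.092],[-1,0,0,0,0,0,-0.092],[-1,0,0,0,0,0,-0.092],[-1,0,0,0,0,0,-0.092],[-1,0,0,0,0,0,-0.092],[-1,0,0,0,0,0,-0.092],[-1,0,0,0,0,0,-0.092],[-1,0,0,0,0,0,-0.092],[-1,0,0,0,0,0,-0.092],[-1,0,0,0,0,0,0]]' | head -3
python3 -m pendant '[[-1,0,0,0,0,-0.0833,0],[-1,0,0,0,0,-0.0833,0],[-1,0,0,0,0,-0.0833,0],[-1,0,0,0,0,-0.0833,0],[-1,0,0,0,0,0,0],[-1,0,0,0,0,0,0]]'
cat >> h.py <<'E'
def delta(P,st=None):
    "normalised tool shift to reach world point P"
    st=st or read_state();R=Ro.from_quat(st["tcp_rot"]).as_matrix();return (R.T@(np.array(P)-st["tool_pos"])/.15).round(4)
def info():
    st=read_state();R=Ro.from_quat(st["tcp_rot"]).as_matrix();print("R",R.round(3).tolist(),"p",np.round(st["tool_pos"],4),"q",np.round(st["joint_positions"],3),"F",np.round(st["force"],1),"w",round(st["width"],4));return st
E
python3 - <<'E'
from h import *
info();print(delta([.4875,.1395,.08]),delta([.4875,.1395,.018]))
E
```

```text
t: 11.8
tool_pos: [0.4861, 0.1248, 0.123]
tcp_rot: [0.747, 0.664, -0.001, -0.001]
t: 12.4
tool_pos: [0.4862, 0.1255, 0.1234]
tcp_rot: [0.723, 0.641, -0.193, 0.171]
force: [-0.9, 0.6, -0.3]
width: 0.0855
gripper_force: 0.0
R [[0.104, 0.993, -0.061], [0.861, -0.121, -0.494], [-0.498, -0.001, -0.867]] p [0.4862 0.1255 0.1234] q [ 0.374  0.259  1.637 -0.454  1.519  0.582] F [-0.9  0.6 -0.3] w 0.0855
[ 0.2251 -0.0021  0.204 ] [ 0.431  -0.0017  0.5624]
```

```bash
python3 -m pendant '[[-1,0.144,0,0.187,0,0,0],[-1,0.144,0,0.187,0,0,0],[-1,0.108,0,0.14,0,0,0],[-1,0.036,0,0.047,0,0,0],[-1,0,0,0,0,0,0],[-1,0,0,0,0,0,0]]'
python3 - <<'E'
from h import *
info();st=read_state();f=grab_frame("side");save("pics/s2.png",f,(260,190,500,340),3)
E
```

```text
t: 13.0
tool_pos: [0.4888, 0.1387, 0.0208]
tcp_rot: [0.723, 0.64, -0.193, 0.172]
force: [0.5, -0.3, 0.4]
width: 0.0854
gripper_force: 0.0
R [[0.106, 0.993, -0.059], [0.86, -0.121, -0.495], [-0.498, 0.002, -0.867]] p [0.4888 0.1387 0.0208] q [ 0.394  0.392  1.697 -0.461  1.352  0.687] F [ 0.5 -0.3  0.4] w 0.0854
```

View pics/s2.png

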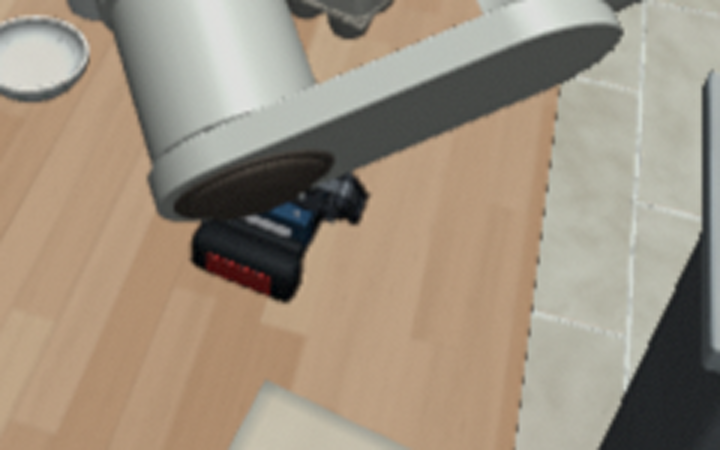

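The side view shows the forearm over the stamp, the handle at about (245,255) in the crop, and no contact force. I'll close the gripper.

```bash
python3 -m pendant '[[1,0,0,0,0,0,0],[1,0,0,0,0,0,0],[1,0,0,0,0,0,0],[1,0,0,0,0,0,0],[1,0,0,0,0,0,0]]'
python3 -m pendant '[[1,-0.075,0,-0.13,0,0,0],[1,-0.1,0,-0.173,0,0,0],[1,-0.1,0,-0.173,0,0,0],[1,-0.1,0,-0.173,0,0,0],[1,0,0,0,0,0,0]]'
python3 - <<'E'
from h import *
info()
E
```

```text
t: 13.55
tool_pos: [0.4885, 0.1391, 0.0208]
tcp_rot: [0.723, 0.641, -0.193, 0.172]
force: [-1.7, 1.0, 8.7]
width: 0.0672
gripper_force: 67.1
t: 14.05
tool_pos: [0.4894, 0.1395, 0.1357]
tcp_rot: [0.724, 0.641, -0.191, 0.173]
force: [0.8, 0.2, -5.8]
width: 0.0675
gripper_force: 70.7
R [[0.107, 0.993, -0.055], [0.861, -0.12, -0.494], [-0.497, 0.005, -0.868]] p [0.4894 0.1395 0.1357] q [ 0.396  0.263  1.604 -0.45   1.548  0.59 ] F [ 0.8  0.2 -5.8] w 0.0675
```

```bash
python3 -m pendant '[[1,0,0,0,0,0.091,0],[1,0,0,0,0,0.091,0],[1,0,0,0,0,0.091,0],[1,0,0,0,0,0.091,0],[1,0,0,0,0,0.091,0],[1,0,0,0,0,0,0]]'
python3 -m pendant '[[1,0,0,0,0,0.091,0],[1,0,0,0,0,0.091,0],[1,0,0,0,0,0.091,0],[1,0,0,0,0,0.091,0],[1,0,0,0,0,0.091,0],[1,0,0,0,0,0.091,0],[1,0,0,0,0,0,0],[1,0,0,0,0,0,0]]'
python3 - <<'E'
from h import *
info();f=grab_frame("side");save("pics/s3.png",f,(200,120,500,345),2.6)
print(delta([.49,.19,.07]))
E
```

```text
t: 14.65
tool_pos: [0.4876, 0.1368, 0.1308]
tcp_rot: [0.746, 0.658, 0.072, -0.065]
force: [-0.6, -1.0, -6.4]
width: 0.0673
gripper_force: 70.4
t: 15.45
tool_pos: [0.4876, 0.1391, 0.1304]
tcp_rot: [0.649, 0.575, 0.372, -0.333]
force: [0.2, -1.2, -5.9]
width: 0.0674
gripper_force: 70.6
R [[0.064, 0.993, 0.1], [0.499, -0.119, 0.859], [0.864, -0.005, -0.503]] p [0.4876 0.1391 0.1304] q [-0.442  0.202  1.968  0.962  1.516 -0.665] F [ 0.2 -1.2 -5.9] w 0.0674
[-0.184  -0.0245  0.4968]
```

View pics/s3.png

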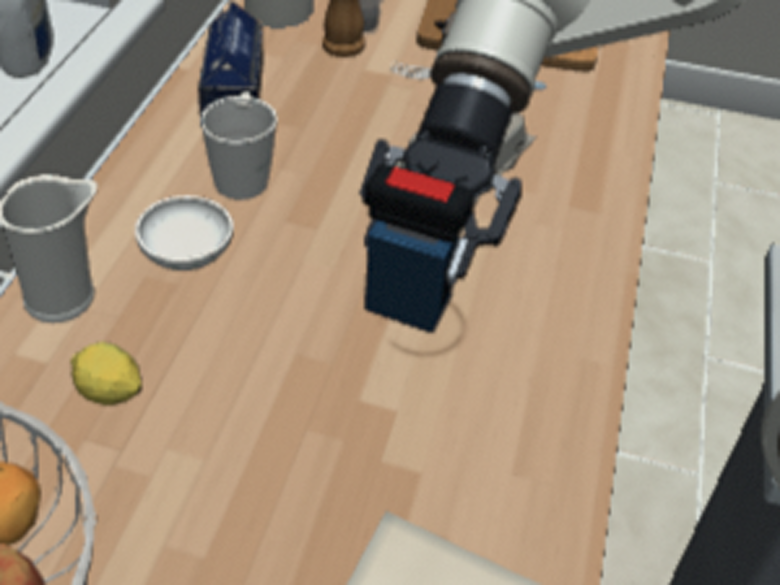

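The stamp hangs upright: its back faces the camera at (405,275) in the crop, and the red-marked handle is on top. I'll shift it left and lower it.

```bash
python3 -m pendant '[[1,-0.061,-0.008,0.166,0,0,0],[1,-0.061,-0.008,0.166,0,0,0],[1,-0.061,-0.008,0.166,0,0,0],[1,0,0,0,0,0,0],[1,0,0,0,0,0,0]]'
python3 - <<'E'
from h import *
st=info();p=st["tool_pos"];print(delta([p[0],p[1],.055]),delta([p[0],p[1],p[2]-.001]))
E
```

```text
t: 16.0
tool_pos: [0.4904, 0.191, 0.0714]
tcp_rot: [0.647, 0.576, 0.374, -0.332]
force: [0.1, -0.1, -4.6]
width: 0.0671
gripper_force: 71.2
R [[0.058, 0.993, 0.101], [0.497, -0.117, 0.86], [0.866, 0.001, -0.501]] p [0.4904 0.191  0.0714] q [-0.337  0.293  2.018  1.039  1.371 -0.746] F [ 0.1 -0.1 -4.6] w 0.0671
[-0.0946 -0.0001  0.0547] [-0.0058 -0.      0.0033]
```

```bash
python3 -m pendant '[[1,-0.06,0,0.035,0,0,0],[1,-0.035,0,0.02,0,0,0],[1,0,0,0,0,0,0]]'|grep -E "pos|force"
for i in 1; do python3 -m pendant '[[1,-0.009,0,0.005,0,0,0],[1,0,0,0,0,0,0]]'|grep -E "pos|force"; done
python3 -m pendant '[[1,-0.009,0,0.005,0,0,0],[1,0,0,0,0,0,0]]'|grep -E "pos|force"
```

```text
tool_pos: [0.4905, 0.1898, 0.0537]
force: [0.1, 0.1, -4.1]
gripper_force: 71.4
tool_pos: [0.4907, 0.1899, 0.0528]
force: [0.6, 0.1, -5.8]
gripper_force: 71.4
tool_pos: [0.4906, 0.19, 0.0512]
force: [-0.7, 0.1, -5.3]
gripper_force: 71.4
```

```bash
python3 -m pendant '[[1,-0.006,0,0.0035,0,0,0],[1,0,0,0,0,0,0]]'|grep -E "pos|force"
python3 -m pendant '[[1,-0.006,0,0.0035,0,0,0],[1,0,0,0,0,0,0]]'|grep -E "pos|force"
python3 -m pendant '[[1,-0.006,0,0.0035,0,0,0],[1,0,0,0,0,0,0]]'|grep -E "pos|force"
```

```text
tool_pos: [0.4908, 0.1901, 0.0507]
force: [-2.3, -1.4, 2.9]
gripper_force: 71.8
tool_pos: [0.4908, 0.1902, 0.0507]
force: [-7.5, -6.7, 18.2]
gripper_force: 73.6
tool_pos: [0.4909, 0.1903, 0.0506]
force: [-13.3, -13.1, 35.0]
gripper_force: 75.1
```

```bash
python3 -m pendant '[[1,0.012,0,-0.007,0,0,0],[1,0,0,0,0,0,0]]'|grep -E "pos|force"
python3 -m pendant '[[-1,0,0,0,0,0,0],[-1,0,0,0,0,0,0],[-1,0,0,0,0,0,0],[-1,0,0,0,0,0,0]]'|grep -E "pos|force|width"
python3 - <<'E'
from h import *
info();f=grab_frame("side");save("pics/s4.png",f,(200,120,500,345),2.6)
E
```

```text
tool_pos: [0.4909, 0.19, 0.0507]
force: [-2.2, -3.5, 3.9]
gripper_force: 72.7
tool_pos: [0.4906, 0.1901, 0.0502]
force: [-0.1, 0.0, 0.3]
width: 0.0856
gripper_force: 0.0
R [[0.06, 0.993, 0.104], [0.495, -0.12, 0.861], [0.867, -0.0, -0.498]] p [0.4906 0.1901 0.0502] q [-0.34   0.336  2.025  1.05   1.348 -0.79 ] F [-0.1  0.   0.3] w 0.0856
```

```bash
python3 -m pendant '[[-1,0,0,-0.1,0,0,0],[-1,0,0,-0.25,0,0,0],[-1,0,0,-0.25,0,0,0],[-1,0,0,-0.15,0,0,0],[-1,0.231,0,-0.133,0,0,0],[-1,0.231,0,-0.133,0,0,0],[-1,0.231,0,-0.133,0,0,0],[-1,0,0,0,0,0,0]]'|grep -E "pos|force"
python3 -m pendant '[[-1,0,0,0,0,-0.095,0],[-1,0,0,0,0,-0.095,0],[-1,0,0,0,0,-0.095,0],[-1,0,0,0,0,-0.095,0],[-1,0,0,0,0,-0.095,0],[-1,0,0,0,0,-0.095,0],[-1,0,0,0,0,-0.095,0],[-1,0,0,0,0,0,0]]'|grep -E "pos|force"
python3 -m pendant '[[-1,0,0,0,0,0,0.091],[-1,0,0,0,0,0,0.091],[-1,0,0,0,0,0,0.091],[-1,0,0,0,0,0,0.091],[-1,0,0,0,0,0,0.091],[-1,0,0,0,0,0,0.091],[-1,0,0,0,0,0,0.091],[-1,0,0,0,0,0,0.091],[-1,0,0,0,0,0,0.091],[-1,0,0,0,0,0,0.091],[-1,0,0,0,0,0,0.091],[-1,0,0,0,0,0,0]]'|grep -E "pos|force"
python3 - <<'E'
from h import *
import pickle
info();st=read_state();f=grab_frame("wrist");save("pics/w5.png",f,None,1.25);pickle.dump((st,f),open("w5.pkl","wb"))
print(delta([.49,.186,.22]))
t=grab_frame("top");save("pics/t5.png",t,(225,205,440,280),3.6)
E
```

```text
tool_pos: [0.4796, 0.092, 0.231]
force: [0.5, -0.7, -0.5]
gripper_force: 0.0
tool_pos: [0.4788, 0.0945, 0.2268]
force: [-0.1, 0.7, -0.2]
gripper_force: 0.0
tool_pos: [0.4787, 0.0922, 0.226]
force: [1.0, 0.1, -1.0]
gripper_force: 0.0
R [[0.992, -0.126, -0.0], [-0.126, -0.992, 0.006], [-0.001, -0.006, -1.0]] p [0.4787 0.0922 0.226 ] q [ 0.028 -0.029  1.654  0.006  1.517  1.724] F [ 1.   0.1 -1. ] w 0.0851
[-2.000e-04 -6.289e-01  4.400e-02]
```

View pics/w5.png

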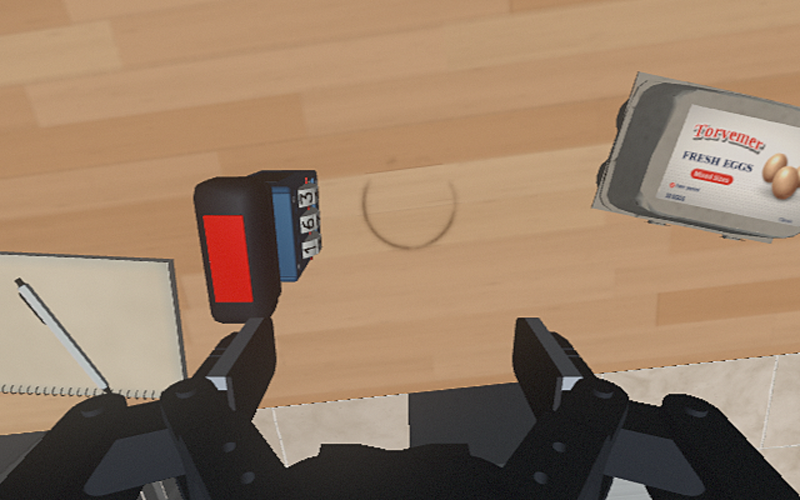

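The stamp stands upright. Its handle top, with the red label, is at (228,259), and the wheel numerals above the reading line are 1-6-3, which is right for 274. I'll locate the label precisely from this frame.

Run:
```python
from h import *
import pickle
st,f=pickle.load(open("w5.pkl","rb"));h=cv2.cvtColor(f["pixels"],cv2.COLOR_RGB2HSV)
m=(((h[...,0]<8)|(h[...,0]>172))&(h[...,1]>180)&(h[...,2]>120)).astype(np.uint8);m[:,:150]=0;m[:,210:]=0;m[:165]=0;m[250:]=0
c=max(cv2.findContours(m,0,1)[0],key=cv2.contourArea);b=cv2.boxPoints(cv2.minAreaRect(c));print(b)
P=np.array([unproj(f,u,.143,st)[:2] for u in b]);C=P.mean(0);print(C,[(np.degrees(np.arctan2(*(P[(i+1)%4]-P[i])[::-1])).round(1),np.linalg.norm(P[(i+1)%4]-P[i]).round(4)) for i in range(4)])
print(delta([*C,.19],st),delta([*C,.13],st))
```

```text
[[161.77429 172.14944]
 [193.3294  168.30127]
 [202.17761 240.85638]
 [170.6225  244.70456]]
[0.48959706 0.18524898] [(np.float64(-90.2), np.float64(0.0221)), (np.float64(173.4), np.float64(0.0541)), (np.float64(90.4), np.float64(0.0237)), (np.float64(-8.3), np.float64(0.0545))]
[-0.0058 -0.6232  0.244 ] [-0.0053 -0.6208  0.644 ]
```

```bash
python3 -m pendant '[[-1,0,-0.208,0,0,0,0],[-1,-0.005,-0.208,0.05,0,0,0],[-1,0,-0.208,0.05,0,0,0],[-1,0,0,0.1,0,0,0],[-1,0,0,0,0,0,0]]'|grep -E "pos|force"
python3 - <<'E'
from h import *
info();print(delta([.4896,.1852,.118]))
E
```

```text
tool_pos: [0.4888, 0.1865, 0.1948]
force: [-0.6, -0.3, -0.3]
gripper_force: 0.0
R [[0.993, -0.117, -0.003], [-0.117, -0.993, 0.004], [-0.003, -0.004, -1.0]] p [0.4888 0.1865 0.1948] q [0.214 0.063 1.624 0.005 1.456 1.902] F [-0.6 -0.3 -0.3] w 0.0855
[0.0083 0.0097 0.5122]
```

```bash
python3 -m pendant '[[-1,0.004,0.005,0.17,0,0,0],[-1,0,0.005,0.17,0,0,0],[-1,0,0,0.17,0,0,0],[-1,0,0,0,0,0,0],[1,0,0,0,0,0,0],[1,0,0,0,0,0,0],[1,0,0,0,0,0,0],[1,0,0,0,0,0,0],[1,0,0,0,0,0,0],[1,0,0,0,0,0,0]]'
python3 -m pendant '[[1,0,0,-0.05,0,0,0],[1,0,0,-0.15,0,0,0],[1,0,0,-0.3,0,0,0],[1,0,0,-0.3,0,0,0],[1,0,0,0,0,0,0],[1,0,0,0,0,0,0]]'
python3 - <<'E'
from h import *
info()
E
```

```text
t: 22.35
tool_pos: [0.4904, 0.1851, 0.1208]
tcp_rot: [0.998, -0.061, 0.001, -0.002]
force: [1.6, 0.8, 5.0]
width: 0.0368
gripper_force: 64.6
t: 22.95
tool_pos: [0.4898, 0.1845, 0.2403]
tcp_rot: [0.998, -0.061, 0.0, -0.002]
force: [0.6, 0.4, -6.6]
width: 0.0374
gripper_force: 63.6
R [[0.993, -0.121, 0.001], [-0.121, -0.993, 0.005], [0.0, -0.005, -1.0]] p [0.4898 0.1845 0.2403] q [0.21  0.041 1.555 0.004 1.544 1.903] F [ 0.6  0.4 -6.6] w 0.0374
```

Run:
```python
from h import *
import pickle
st,f=pickle.load(open("w5.pkl","rb"))
for u in [(473.6,166.4),(512,57.6)]: print([unproj(f,u,z,st).round(4).tolist()[:2] for z in (.03,.04,.05)])
t=grab_frame("top");s=grab_frame("side")
R,tt=cam(t);print("topcam",(-R.T@tt).round(3))
# red/ink-rich & white label mask, top
h=cv2.cvtColor(t["pixels"],cv2.COLOR_RGB2HSV).astype(int);S,V=h[...,1],h[...,2]
m=((V>135)&(S<60)).astype(np.uint8);q=np.zeros_like(m);q[205:282,355:440]=m[205:282,355:440]
q=cv2.morphologyEx(q,cv2.MORPH_CLOSE,np.ones((11,11)));q=cv2.morphologyEx(q,cv2.MORPH_OPEN,np.ones((5,5)))
c=max(cv2.findContours(q,0,1)[0],key=cv2.contourArea);b=cv2.boxPoints(cv2.minAreaRect(c))
P=np.array([unproj(t,x,.071)[:2] for x in b]);print("label",P.round(4).tolist(),P.mean(0).round(4),[(np.degrees(np.arctan2(*(P[(i+1)%4]-P[i])[::-1])).round(1),np.linalg.norm(P[(i+1)%4]-P[i]).round(4)) for i in range(4)])
# side: grey mask bbox rays vs projected model
C=np.array([.4916,-.155]);a=np.radians(71.2);e=np.array([[np.cos(a),np.sin(a)],[np.sin(a),-np.cos(a)]])
corn=lambda L,W,z:np.array([[*(C+i*L/2*e[0]+j*W/2*e[1]),z] for i,j in((1,1),(1,-1),(-1,-1),(-1,1))])
out=np.vstack([s["pixels"][140:210,340:420][:,:,::-1]]).copy();k=7
out=cv2.resize(out,None,fx=k,fy=k,interpolation=cv2.INTER_CUBIC)
tp=cv2.resize(t["pixels"][205:285,355:440][:,:,::-1].copy(),None,fx=k,fy=k,interpolation=cv2.INTER_CUBIC)
for z,L,W,col in((.04,.156,.106,(0,255,0)),(.071,.110,.075,(255,0,255))):
  for im,fr,o in((out,s,(340,140)),(tp,t,(355,205))):
    pts=np.array([(proj(fr,X)-o+.5)*k for X in corn(L,W,z)]).astype(np.int32);cv2.polylines(im,[pts],True,col,1)
H=max(out.shape[0],tp.shape[0]);pad=lambda i:cv2.copyMakeBorder(i,0,H-i.shape[0],0,0,0)
o=np.hstack([tp,pad(out)]);cv2.imwrite("pics/fit.png",cv2.resize(o,(790,int(o.shape[0]*790/o.shape[1])),interpolation=cv2.INTER_AREA))
```

```text
[[0.4638, -0.0703], [0.4665, -0.0657], [0.4692, -0.0611]]
[[0.5639, -0.1042], [0.5636, -0.0986], [0.5632, -0.093]]
topcam [0.504 0.023 1.266]
label [[0.4804, -0.0937], [0.5394, -0.1143], [0.5043, -0.2184], [0.4456, -0.1975]] [ 0.4924 -0.156 ] [(np.float64(-19.2), np.float64(0.0625)), (np.float64(-108.7), np.float64(0.1099)), (np.float64(160.4), np.float64(0.0623)), (np.float64(71.5), np.float64(0.1094))]
```

View pics/fit.png

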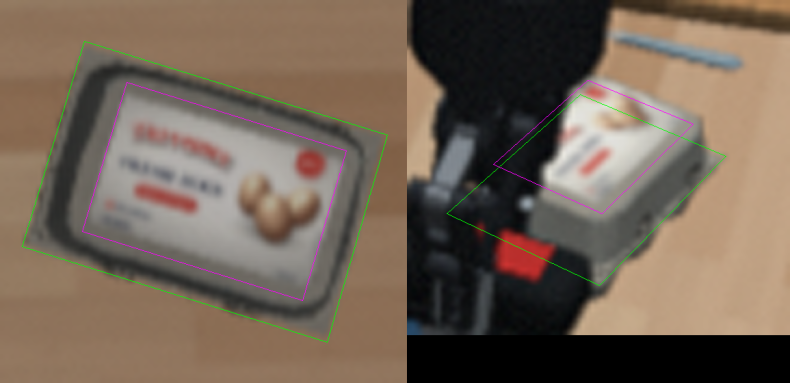

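The overlay shows the modelled flange and label outlines matching the box in the top view: centre ≈ (0.492, −0.156), long axis at 71.3°. I'll turn the stamp and carry it over.

```bash
python3 -m pendant '[[1,0,0,0,0,0,-0.0872],[1,0,0,0,0,0,-0.0872],[1,0,0,0,0,0,-0.0872],[1,0,0,0,0,0,-0.0872],[1,0,0,0,0,0,-0.0872],[1,0,0,0,0,0,-0.0872],[1,0,0,0,0,0,-0.0872],[1,0,0,0,0,0,-0.0872],[1,0,0,0,0,0,-0.0872],[1,0,0,0,0,0,-0.0872],[1,0,0,0,0,0,0]]'|grep -E "pos|force"
python3 - <<'E'
from h import *
st=info();print(delta([.492,-.1555,.24]));R=Ro.from_quat(st["tcp_rot"]).as_matrix();print(np.degrees(np.arctan2(R[1,0],R[0,0])))
E
```

```text
tool_pos: [0.4894, 0.1844, 0.2385]
force: [-0.6, 0.2, -6.1]
gripper_force: 63.4
R [[0.315, 0.949, -0.002], [0.949, -0.315, 0.004], [0.003, -0.003, -1.0]] p [0.4894 0.1844 0.2385] q [0.21  0.043 1.557 0.004 1.544 0.53 ] F [-0.6  0.2 -6.1] w 0.0371
[-2.1456  0.7292 -0.0189]
71.66326781337368
```

```bash
python3 -m pendant '[[1,-0.107,0.0365,-0.01,0,0,0],[1,-0.2146,0.0729,-0.01,0,0,0],[1,-0.2146,0.0729,0,0,0,0],[1,-0.2146,0.0729,0,0,0,0],[1,-0.2146,0.0729,0,0,0,0],[1,-0.2146,0.0729,0,0,0,0],[1,-0.2146,0.0729,0,0,0,0],[1,-0.2146,0.0729,0,0,0,0],[1,-0.2146,0.0729,0,0,0,0],[1,-0.2146,0.0729,0,0,0,0],[1,-0.107,0.0365,0,0,0,0],[1,0,0,0,0,0,0]]'|grep -E "pos|force"
python3 -m pendant '[[1,0,0,0,0,0,0]]'|grep -E "pos|force"
python3 - <<'E'
from h import *
st=info();print(delta([.492,-.1555,.2]));R=Ro.from_quat(st["tcp_rot"]).as_matrix();print(np.degrees(np.arctan2(R[1,0],R[0,0])))
E
```

```text
tool_pos: [0.4911, -0.1572, 0.2403]
force: [-0.3, 1.1, -6.2]
gripper_force: 63.4
tool_pos: [0.4913, -0.1552, 0.2408]
force: [-0.1, 0.2, -4.7]
gripper_force: 63.4
R [[0.321, 0.947, -0.001], [0.947, -0.321, 0.005], [0.005, -0.003, -1.0]] p [ 0.4913 -0.1552  0.2408] q [-0.458  0.027  1.569  0.004  1.549 -0.132] F [-0.1  0.2 -4.7] w 0.0369
[-0.0017  0.0056  0.272 ]
71.29306988540462
```

```bash
python3 -m pendant '[[1,0,0.005,0.12,0,0,0],[1,0,0,0.12,0,0,0],[1,0,0,0.063,0,0,0],[1,0,0,0,0,0,0],[1,0,0,0,0,0,0]]'|grep -E "pos|force"
python3 -m pendant '[[1,0,0,0.0133,0,0,0],[1,0,0,0,0,0,0]]'|grep -E "pos|force"
python3 -m pendant '[[1,0,0,0.01,0,0,0],[1,0,0,0,0,0,0]]'|grep -E "pos|force"
python3 -m pendant '[[1,0,0,0.01,0,0,0],[1,0,0,0,0,0,0]]'|grep -E "pos|force"
```

```text
tool_pos: [0.4925, -0.155, 0.1968]
force: [0.3, -0.5, -5.2]
gripper_force: 63.3
tool_pos: [0.4925, -0.1554, 0.1946]
force: [0.1, 0.7, -5.0]
gripper_force: 63.4
tool_pos: [0.4925, -0.1555, 0.1931]
force: [0.4, -0.1, -3.8]
gripper_force: 63.7
tool_pos: [0.4926, -0.1555, 0.1918]
force: [-1.8, 0.5, 5.8]
gripper_force: 64.8
```

```bash
for i in 1; do python3 -m pendant '[[1,0,0,0.01,0,0,0],[1,0,0,0,0,0,0]]'|grep -E "pos|force"; done
python3 -m pendant '[[1,0,0,0.01,0,0,0],[1,0,0,0,0,0,0]]'|grep -E "pos|force"
python3 -m pendant '[[1,0,0,0.01,0,0,0],[1,0,0,0,0,0,0]]'|grep -E "pos|force"
python3 -m pendant '[[1,0,0,0.01,0,0,0],[1,0,0,0,0,0,0]]'|grep -E "pos|force"
```

```text
tool_pos: [0.4926, -0.1555, 0.1904]
force: [-1.3, 1.8, 7.8]
gripper_force: 65.1
tool_pos: [0.4926, -0.1555, 0.189]
force: [-1.5, 1.5, 10.6]
gripper_force: 65.3
tool_pos: [0.4926, -0.1555, 0.1877]
force: [-2.5, 1.9, 11.9]
gripper_force: 65.6
tool_pos: [0.4926, -0.1554, 0.1863]
force: [-3.1, 2.7, 13.2]
gripper_force: 65.8
```

```bash
python3 -m pendant '[[1,0,0,0.008,0,0,0],[1,0,0,0,0,0,0]]'|grep -E "pos|force"
python3 -m pendant '[[1,0,0,0.006,0,0,0],[1,0,0,0,0,0,0]]'|grep -E "pos|force"
python3 -m pendant '[[1,0,0,0.004,0,0,0],[1,0,0,0,0,0,0]]'|grep -E "pos|force"
```

```text
tool_pos: [0.4926, -0.1554, 0.1853]
force: [-4.3, 2.1, 14.0]
gripper_force: 66.0
tool_pos: [0.4927, -0.1554, 0.1849]
force: [-5.2, 4.0, 20.4]
gripper_force: 66.8
tool_pos: [0.4928, -0.1555, 0.1848]
force: [-7.6, 4.7, 26.5]
gripper_force: 67.7
```

```bash
python3 -m pendant '[[1,0,0,0,0,0,0],[1,0,0,0,0,0,0],[1,0,0,-0.03,0,0,0],[1,0,0,-0.03,0,0,0],[1,0,0,-0.1,0,0,0],[1,0,0,-0.2,0,0,0],[1,0,0,-0.1,0,0,0],[1,0,0,0,0,0,0]]'|grep -E "pos|force"
python3 - <<'E'
from h import *
st=info();print(delta([.49,.14,.255]))
E
```

```text
tool_pos: [0.493, -0.156, 0.2532]
force: [0.3, -0.7, -5.7]
gripper_force: 63.5
R [[0.317, 0.948, 0.003], [0.948, -0.317, 0.003], [0.004, 0.002, -1.0]] p [ 0.493  -0.156   0.2532] q [-0.458  0.023  1.547  0.004  1.569 -0.135] F [ 0.3 -0.7 -5.7] w 0.0372
[ 1.865  -0.6446 -0.0062]
```

```bash
python3 -m pendant '[[1,0.1,-0.035,0,0,0,0],[1,0.21,-0.072,0,0,0,0],[1,0.21,-0.072,0,0,0,0],[1,0.21,-0.072,0,0,0,0],[1,0.21,-0.072,0,0,0,0],[1,0.21,-0.072,0,0,0,0],[1,0.21,-0.072,0,0,0,0],[1,0.21,-0.072,0,0,0,0],[1,0.21,-0.072,0,0,0,0],[1,0.085,-0.03,0,0,0,0],[1,0,0,0,0,0,0],[1,0,0,0,0,0,0]]'|grep -E "pos|force"
python3 -m pendant '[[1,0,0,0.25,0,0,0],[1,0,0,0.25,0,0,0],[1,0,0,0.25,0,0,0],[1,0,0,0.09,0,0,0],[1,0,0,0,0,0,0],[1,0,0,0,0,0,0]]'|grep -E "pos|force"
```

```text
tool_pos: [0.4895, 0.14, 0.2519]
force: [0.2, 0.1, -6.1]
gripper_force: 63.5
tool_pos: [0.4907, 0.1404, 0.1284]
force: [1.0, 0.4, -5.3]
gripper_force: 63.4
```

```bash
python3 - <<'E'
from h import *
import pickle
f=grab_frame("top");save("pics/t6.png",f)
E
python3 -m pendant '[[1,0,0,0.033,0,0,0],[1,0,0,0.008,0,0,0],[1,0,0,0,0,0,0],[1,0,0,0,0,0,0]]'|grep -E "pos|force"
python3 -m pendant '[[1,0,0,0.005,0,0,0],[1,0,0,0,0,0,0]]'|grep -E "pos|force"
```

```text
tool_pos: [0.4905, 0.1409, 0.1216]
force: [1.8, -0.0, 4.5]
gripper_force: 64.8
tool_pos: [0.4905, 0.1408, 0.1205]
force: [3.2, 1.2, 5.9]
gripper_force: 64.9
```

```bash
python3 -m pendant '[[1,0,0,-0.009,0,0,0],[1,0,0,0,0,0,0]]'|grep -E "pos|force"
python3 -m pendant '[[-1,0,0,0,0,0,0],[-1,0,0,0,0,0,0],[-1,0,0,0,0,0,0],[-1,0,0,0,0,0,0],[-1,0,0,-0.1,0,0,0],[-1,0,0,-0.2,0,0,0],[-1,0,0,-0.3,0,0,0],[-1,0,0,-0.3,0,0,0],[-1,-0.3,0,0,0,0,0],[-1,-0.3,0,0,0,0,0],[-1,-0.3,0,0,0,0,0],[-1,0,0,0,0,0,0]]'
python3 - <<'E'
from h import *
import pickle
st=info();w=grab_frame("wrist");t=grab_frame("top");s=grab_frame("side");pickle.dump((st,w,t,s),open("end.pkl","wb"))
# stamp upright? red label centre triangulated from top+side, and egg-box pose
def red(f,box):
    h=cv2.cvtColor(f["pixels"],cv2.COLOR_RGB2HSV);m=(((h[...,0]<8)|(h[...,0]>172))&(h[...,1]>150)&(h[...,2]>80)).astype(np.uint8)
    q=np.zeros_like(m);x0,y0,x1,y1=box;q[y0:y1,x0:x1]=m[y0:y1,x0:x1];n,l,sx,c=cv2.connectedComponentsWithStats(q)
    i=1+np.argmax(sx[1:,4]);return c[i],sx[i]
def box(f,X):
    u=proj(f,X);return [int(u[0]-25),int(u[1]-25),int(u[0]+25),int(u[1]+25)]
for n,f in(("top",t),("side",s)):
    c,sx=red(f,box(f,[.4905,.141,.143]));print(n,c,sx,proj(f,[.4905,.141,.143]))
h=cv2.cvtColor(t["pixels"],cv2.COLOR_RGB2HSV).astype(int);m=((h[...,1]<75)&(h[...,2]>40)).astype(np.uint8);q=np.zeros_like(m);q[200:290,350:450]=m[200:290,350:450]
q=cv2.morphologyEx(q,cv2.MORPH_CLOSE,np.ones((5,5)));c=max(cv2.findContours(q,0,1)[0],key=cv2.contourArea);b=cv2.boxPoints(cv2.minAreaRect(c));print("box",np.mean([unproj(t,u,.04)[:2] for u in b],0),b.round(1).tolist())
save("pics/lid.png",t,(355,205,440,285),7)
E
```

```text
tool_pos: [0.4903, 0.1408, 0.1216]
force: [2.3, 0.6, 4.7]
gripper_force: 64.7
t: 32.6
tool_pos: [0.4458, 0.0084, 0.2559]
tcp_rot: [0.813, 0.583, 0.001, -0.001]
force: [0.0, 0.5, -0.0]
width: 0.0855
gripper_force: 0.0
R [[0.321, 0.947, 0.001], [0.947, -0.321, 0.003], [0.003, -0.0, -1.0]] p [0.4458 0.0084 0.2559] q [-0.157 -0.129  1.686  0.003  1.584  0.17 ] F [ 0.   0.5 -0. ] w 0.0855
top [267.81818182 248.14718615] [256 240  25  17 231] [267.66927935 248.62180161]
side [355.91304348 218.67391304] [346 211  21  17 184] [355.92101958 219.59495223]
box [ 0.45797175 -0.12937648] [[338.5, 285.5], [361.6000061035156, 210.3000030517578], [435.70001220703125, 233.10000610351562], [412.5, 308.20001220703125]]
```

Run:
```python
from h import *
import pickle
st,w,t,s=pickle.load(open("end.pkl","rb"))
a=cv2.imread("pics/top.png").astype(int);c=cv2.imread("pics/t6.png").astype(int)
u=proj(t,[.492,-.1555,.071]).astype(int);print(u)
for n,b in(("t6",c),("end",t["pixels"][:,:,::-1].astype(int))):
    d=(b-a).mean(2)[205:285,355:440];print(n,np.abs(d).mean().round(2));y,x=np.where(d<-25);print(len(x),x.mean()+355 if len(x) else 0,y.mean()+205 if len(x) else 0,x.std(),y.std())
d=(c-a).mean(2)[u[1]-9:u[1]+10,u[0]-9:u[0]+10].round().astype(int)
for r in d[::1]:print(' '.join(f'{v:4d}' for v in r))
```

```text
[399 244]
t6 1.53
0 0 0 nan nan
end 9.31
313 381.3003194888179 261.5718849840256 11.96450687734579 12.346777539753614
  -2   -2   -1   -1   -2   -1   -2   -3   -1   -2   -3   -2   -2   -2   -2   -2   -1   -1   -2
  -3   -2   -1   -2   -2   -2   -2   -2   -2   -2   -2   -2   -2   -2   -1   -3   -3   -2   -2
  -3   -2   -2   -1   -1   -1   -3   -2   -1   -2   -2   -2   -2   -1   -2   -2   -2   -3   -3
  -1   -3   -3   -2   -3   -2   -1   -1   -2   -2   -2   -1   -1   -2   -2   -1   -2   -1   -2
  -3   -2   -1   -2   -2   -2   -2   -1   -2   -1   -2   -1   -2   -2   -3   -2   -2   -2   -3
  -2   -2   -3   -2   -3   -3   -2   -2   -3   -3   -1   -2   -2   -2   -2   -2   -2   -2   -1
  -2   -2   -1   -2   -2   -2   -2   -2   -2   -2   -2   -2   -2   -3   -1   -2   -2   -1   -2
  -2   -2   -2   -1   -2   -3   -3   -2   -2   -3   -2   -2   -2   -3   -1   -3   -2   -2   -3
  -2   -2   -2   -2   -2    0   -1   -2   -2   -2    0   -2   -2   -2   -3   -3   -1   -2   -2
  -1   -1   -1   -2   -2   -2   -2   -1   -2   -2   -1   -2   -3   -2   -1   -3   -2   -3   -2
  -1   -2   -2   -2   -2   -2   
[... 178 characters left out ...]
  -1   -2   -2   -3   -1   -2   -2   -1   -2   -2   -3   -1   -1   -1   -1
  -1   -1   -2   -2   -2   -2   -3   -1   -2   -2   -3   -3   -1   -3   -2   -2   -2   -2   -3
  -2   -2   -1   -2   -1   -2   -1   -3   -2   -3   -1   -2   -2   -3   -1   -2   -2   -2    0
  -2   -3   -2   -2   -3   -2   -2   -2   -3   -2   -3   -2   -2   -3   -2   -1    0   -3   -1
  -1   -1   -1   -2   -2   -2   -2   -2   -3   -1   -3   -2   -2   -1   -2   -2   -2   -2   -1
  -3   -3   -3   -2   -2   -2   -2   -3   -2   -2   -2   -2   -3   -2   -2   -1   -2   -1   -1
  -1   -4   -2   -3   -2   -2   -1   -3   -3   -2   -2   -2   -1   -2   -1   -1   -2   -1   -2
  ret = _var(a, axis=axis, dtype=dtype, out=out, ddof=ddof,
  arrmean = um.true_divide(arrmean, div, out=arrmean,
  ret = ret.dtype.type(ret / rcount)
```

```bash
python3 -c "
from rig import *
print(sign_off())"
```

```text
the job is handed in; nothing more can be done
None
```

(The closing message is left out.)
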